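# Put the luthier's sanding tools back on their shadow boards

## Task

Clear up after sanding the guitar: put each of the four sanding tools (blue beam, cork block, green puck, orange teardrop pad) back on the wooden board that shows its own black silhouette, standing sole down, centred on the silhouette and lined up with it, the teardrop's nose pointing the way its silhouette's nose does. Set them down gently, never dropping one, and leave all four resting there.

Things in the scene. Friction and masses are not known exactly. Their poses are not given: they have to be found in the camera images.
- beam: Fret-levelling beam: a blue bar with a brass-coloured abrasive sole, 120 mm long (its x), 26 mm wide (y), 30 mm high (z), sides flat and parallel, about 0.2 kg. Loose, sole down. Origin: centre of the sole; z up.
- block: Cork sanding block with a gold abrasive sole, 90 mm long (x), 45 mm wide (y), 32 mm high (z), sides flat, about 0.12 kg. Loose, sole down. Origin: centre of the sole; z up.
- puck: Round sanding puck: green disc 56 mm in diameter and 14 mm thick, with an upright round pale-wood knob of 30 mm diameter on its centre, from 14 to 46 mm above the sole; about 0.13 kg. Loose, sole down. Origin: centre of the sole; z up.
- teardrop: Teardrop sanding pad: orange base 14 mm thick, 81 mm long (x): a 54 mm disc drawn out to one pointed nose along +x. Origin on the sole, 15 mm from the disc's centre towards the nose (base from x = -42 to +39 mm); z up. Centred over the origin, a black bar handle 44 mm long (x), 22 mm wide (y), from 14 to 46 mm above the sole. About 0.14 kg, loose, sole down.
- teardrop_nose (a point): The tip of the teardrop pad's nose, on the sole, 39 mm along +x from the pad's origin.
- beam_dock: Pale wooden shadow board with a long slim black rectangle. Fixed; 140 mm along its x, 84 mm along y, 6 mm thick. Origin: centre of the board's underside, its top surface is 6 mm above that; z up. The silhouette is 136 x 42 mm (x, y), centred: 8 mm larger than the blue beam all round.
- block_dock: Pale wooden shadow board with a broad black rectangle. Fixed; 140 mm along its x, 84 mm along y, 6 mm thick. Origin: centre of the board's underside, its top surface is 6 mm above that; z up. The silhouette is 106 x 61 mm (x, y), centred: 8 mm larger than the cork block all round.
- puck_dock: Pale wooden shadow board with a black disc. Fixed; 140 mm along its x, 84 mm along y, 6 mm thick. Origin: centre of the board's underside, its top surface is 6 mm above that; z up. The silhouette is 72 mm in diameter, centred: 8 mm larger than the green puck all round.
- teardrop_dock: Pale wooden shadow board with a black teardrop. Fixed; 140 mm along its x, 84 mm along y, 6 mm thick. Origin: centre of the board's underside, its top surface is 6 mm above that; z up. The silhouette is a 70 mm disc with its nose along +x, from x = -50 to +55 mm, 8 mm larger than the pad (more at the nose); the pad's origin belongs over the board's.
- dock_nose (a point): Where the tip of the teardrop pad's nose belongs: 39 mm along +x from the centre of the teardrop board, on its surface.
There are look-alikes about, which are no part of the job. What is meant by the beam is not turquoise, and is the smaller of those in its own colour.

How it is judged:
By the outcome, as a careful person would: the job done as asked, in the order asked, and still so for the second after the job is handed in, with the robot touching nothing.
It also fails if it takes over 99 s, if anything falls off the work surface, if the arm or the gripper's body presses on something with over 40 N, if the wrist force passes 120 N, or if a joint passes its speed limit or range.

## Robot

A 6-joint arm with a two-finger parallel gripper is mounted at the origin on the work surface. World frame = base frame: x ahead of the robot, y to its left, z up, the work surface at z = 0. Lengths are in mm, angles in rad, forces in N, time in s.
With the tool pointing down it reaches from about 350 to 925 mm from the base axis. Payload 6.4 kg.
Tool frame: the origin (TCP) lies midway between the tips of the shut fingers; the grasp point (between the pads) lies 19 mm behind it; z points along the fingers, y is the line along which they close (so a half turn about z gives the same grasp; the last joint's range is limited). The gripper opens to 85 mm and grips with 20 to 120 N. Pads are 22 mm wide; open, the fingers measure 114 mm over their backs; the gripper's body (76 mm by 85 mm) begins 54 mm behind the grasp point. The pads swing forward as they close: fully open they stand 13 mm farther back than shut.
Start: joints at [1.092, 0.245, 1.558, -0, 1.339, -0.174], TCP at [195.064, 620.052, 231.29] pointing down, gripper open.
Joint ranges: [-3.13, 3.13], [-1.02, 2.26], [0.13, 2.54], [-0.95, 4.09], [0.21, 2.88], [-2.74, 2.74]. Speed limits (rad/s): [2.57, 2.57, 3.14, 3.14, 3.14, 3.14].

## Interface

Orientations are given as a rotation vector (axis times angle).
In Python, from cell import telemetry, camera, camera_params, r gives the robot as it stands.
- The arm moves only by the tool servo_tool, never from a script. Its arguments are lists of equal length, an entry for each row: "slide": the shift along the world's x, y, z in cm, a list of three; "dr": the turn, a rotation vector about the world's x, y, z in rad, a list of three; "hand": the opening, from 0 (shut) to 1 (fully open). In form: {"slide": [[x, y, z], ...], "dr": [[wx, wy, wz], ...], "hand": [hand, ...]}. A call has 1 to 12 rows; each row shifts and turns the commanded pose from where the row before left it; what a row does not reach is not made up. A row lasts 1/8 s, in which the tool goes at most 62.5 mm and 10.7 degrees, less where a joint would pass 70% of its speed; a pose out of reach is approached as far as the arm can. A call with a gripper value outside its range is refused whole. The fingers move at their own pace and stop on an object; the grip force is fixed at half the most. Time passes only in rows, so rows that do not move let the fingers close. It gives the time, the measured TCP pose, the force, the opening and the grip force at its end, in the units of the state.
- telemetry.observe(): the state, without advancing time (a new reading comes with each control period).
- camera(name): name is "side" or "top"; returns (picture, depth): 480x640x3 uint8, blue, green, red; 480x640 float32, mm along the optical axis (not along the pixel's ray), 0 where there is no reading.
- camera_params(name): a dict with "fx", "fy", "cx", "cy" (pixels), "distortion" ([k1, k2, p1, p2, k3] as OpenCV has them; the pictures are not rectified), "origin" and "rotation" of the camera in the world. Camera axes: x right, y down, z forward; pixel columns grow to the right and rows downward; lengths in mm; the calibration is good to about 2 mm. A picture is of the moment at which its call begins. camera_params takes no time and is no camera call.
- r.hand_in(): hands the job in; it is judged then, once.
The state is a dict: "clock": time; "joint_pos": joint angles; "joint_vel": joint speeds; "joint_torque": joint torques, N m; "tcp_pos": TCP position; "ee_rot": TCP orientation; "wrist_force": force on the tool from outside, world axes, zero at the start; "ft_torque": the same for the moment, N m; "gripper_width": opening from 0.0 (shut) to 1.0 (fully open); "finger_force": force on a finger pad.
Only numpy, scipy, OpenCV 4.12 (cv2) and the standard library are available. Lean on these libraries where they do the work, as an engineer would, in place of code of your own. Each camera call takes 0.05 s, during which the arm holds its last target. There are 200 camera calls.

## Working session

There is one attempt and no reset: what is moved stays moved. The work goes in short steps, Python scripts to look and compute and a tool call to move; the robot and the scene stay as the last step left them, time stands still between calls to the robot, and variables do not carry over. Pictures are saved under pics/ and viewed, at most 14 in all, crops included, and the job is handed in when it is done.

Besides the shell and the picture viewer there is one more tool, called after "Request:" as name(argument=value, ...), one argument or row to a line, values as JSON. servo_tool: Moves the arm, as the interface text tells. Its arguments: {"type":"object","properties":{"slide":{"type":"array"},"dr":{"type":"array"},"hand":{"type":"array"}},"required":["slide","dr","hand"]}

```bash
mkdir -p pics
cat > h.py <<'E'
import cv2, numpy as np
from cell import telemetry, camera, camera_params, r
def snap(n,tag):
    im,d=camera(n); cv2.imwrite(f'pics/{tag}.png',im); np.save(f'pics/{tag}.npy',d); return im,d
def ray(n,px,z):
    p=camera_params(n); K=np.array([[p['fx'],0,p['cx']],[0,p['fy'],p['cy']],[0,0,1.]])
    q=cv2.undistortPoints(np.array(px,float).reshape(-1,1,2),K,np.array(p['distortion'],float)).reshape(-1,2)
    R=np.array(p['rotation']); 
    if R.shape!=(3,3): R=cv2.Rodrigues(R)[0]
    o=np.array(p['origin'],float)
    v=np.c_[q,np.ones(len(q))]@R.T
    return o+v*((z-o[2])/v[:,2])[:,None]
E
python3 - <<'E'
from h import *
for n in('top','side'):
    snap(n,n+'0'); print(camera_params(n))
print(telemetry.observe())
E
```

```text
{'fx': 519.4940765186099, 'fy': 519.4940765186099, 'cx': 326.8592632936411, 'cy': 239.97887685895589, 'distortion': array([-0.06165994,  0.        ,  0.        ,  0.        ,  0.        ]), 'origin': array([ 410.24948279,   32.9203687 , 1395.34481582]), 'rotation': array([-2.17574611,  2.23067084, -0.04614509])}
{'fx': 440.4979963665139, 'fy': 440.4979963665139, 'cx': 310.5277848675823, 'cy': 242.16626547869097, 'distortion': array([-0.0359607,  0.       ,  0.       ,  0.       ,  0.       ]), 'origin': array([ 177.45409838, -718.4710457 ,  679.53114826]), 'rotation': array([-2.20285572,  0.4051605 , -0.19023587])}
{'clock': 0.1, 'joint_pos': array([ 1.09187643e+00,  2.45767619e-01,  1.55890340e+00,  2.19233379e-05,
        1.33869723e+00, -1.74106694e-01]), 'joint_vel': array([ 0.00018797, -0.00110685, -0.00434942,  0.00137856, -0.00036197,
        0.00148166]), 'joint_torque': array([ 7.64163215e-04, -4.30668783e+01, -3.27130151e+01, -1.17967566e-04,
        2.77693129e-03,  2.09387298e-05]), 'tcp_pos': array([194.83188544, 619.58434987, 230.26948868]), 'ee_rot': array([-4.76866196e-01, -3.10459195e+00,  2.63049663e-03]), 'wrist_force': array([-0.46299966, -0.46124651,  0.19375123]), 'ft_torque': array([-0.02539377, -0.04343852, -0.01653793]), 'finger_force': 0.0, 'gripper_width': 0.9970247459082311}
```

View pics/top0.png

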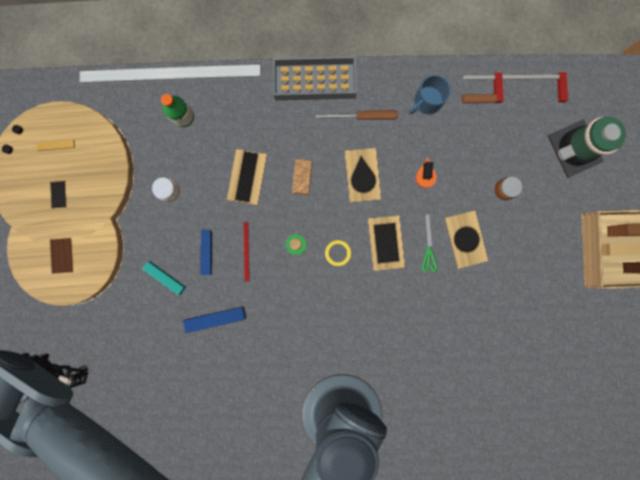

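View pics/side0.png

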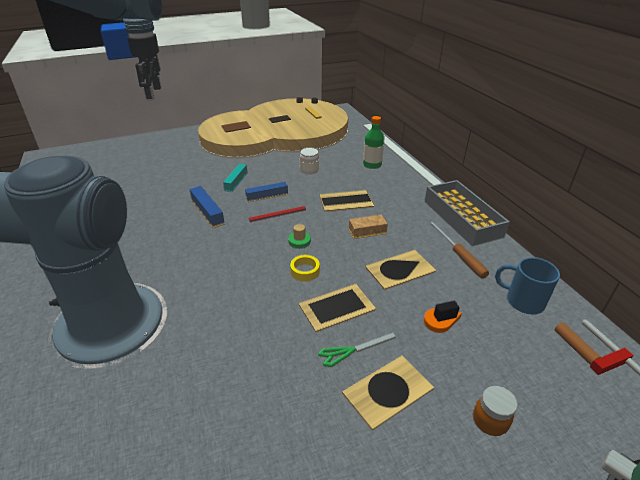

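Candidates for the beam are blue (206,252), the larger blue (214,320) and turquoise (163,278); I choose (206,252). For the block, cork (302,177), with the wooden chisel and saw handles as look-alikes. For the puck, green with a knob at (296,244), against the yellow ring (337,253) and the green scissors (429,260). For the teardrop, orange (427,175).

```bash
cat >> h.py <<'E'
def cloud(n,d):
    h,w=d.shape; u,v=np.meshgrid(np.arange(w),np.arange(h)); px=np.c_[u.ravel(),v.ravel()]
    p=camera_params(n); R=cv2.Rodrigues(np.array(p['rotation']))[0]; o=np.array(p['origin'])
    K=np.array([[p['fx'],0,p['cx']],[0,p['fy'],p['cy']],[0,0,1.]])
    q=cv2.undistortPoints(px.astype(float).reshape(-1,1,2),K,np.array(p['distortion'],float)).reshape(-1,2)
    return (o+(np.c_[q,np.ones(len(q))]*d.ravel()[:,None])@R.T).reshape(h,w,3)
def blob(n,m,seed,z,rad=45):
    c,_=cv2.findContours(m.astype(np.uint8),cv2.RETR_EXTERNAL,cv2.CHAIN_APPROX_NONE)
    c=[k for k in c if np.linalg.norm(k.reshape(-1,2).mean(0)-seed)<rad]; k=max(c,key=cv2.contourArea)
    P=ray(n,k.reshape(-1,2),z)[:,:2]; return P
def describe(name,P):
    P=P.astype(np.float32); M=cv2.moments(P.reshape(-1,1,2)); c=(M['m10']/M['m00'],M['m01']/M['m00'])
    (cx,cy),(w,h),a=cv2.minAreaRect(P); a=np.deg2rad(a if w>=h else a+90); a=(a+np.pi/2)%np.pi-np.pi/2
    ax=.5*np.arctan2(2*M['mu11'],M['mu20']-M['mu02'])
    print(name,'cen',np.round(c,1),'rect',np.round((cx,cy),1),np.round((max(w,h),min(w,h)),1),'ang',round(float(a),3),'momax',round(float(ax),3))
    return np.array(c),ax
E
cat > m.py <<'E'
from h import *
im=cv2.imread('pics/top0.png'); d=np.load('pics/top0.npy'); W=cloud('top',d)
hsv=cv2.cvtColor(im,cv2.COLOR_BGR2HSV); H,S,V=cv2.split(hsv); Z=W[...,2]
def reg(x,y,r=24):
    m=np.zeros(H.shape,bool); m[y-r:y+r,x-r:x+r]=1; return m
for nm,s in dict(beam_dock=(247,177),block_dock=(387,243),puck_dock=(467,239),teardrop_dock=(363,174)).items():
    m=(V<70)&reg(*s,32); P=blob('top',m,s,6); c,a=describe(nm,P)
    if 'tear' in nm: 
        f=P[np.argmax(np.linalg.norm(P-c,axis=1))]; print('nose',f)
    b=((H>8)&(H<28)&(S>70)&(V>100)|(V<70))&reg(*s,34); describe(nm+' board',blob('top',b,s,6))
for nm,s,z,m in [('beam',(206,252),30,(H>100)&(S>120)),('block',(302,177),32,(H<25)&(S>80)),('puck',(296,244),14,(H>45)&(H<85)&(S>100)),('tear',(427,175),14,(H<15)&(S>150)&(V>120)),('tearhandle',(427,170),46,(V<60))]:
    m=m&reg(*s,28); P=blob('top',m,s,z); describe(nm,P)
    if 'tear'==nm: print(np.round(P[::6],0).tolist())
    zz=Z[m]; print('  z pct',np.percentile(zz,[5,50,95]).round(1))
    t=W[reg(*s,28)&m&(Z>z-5)]; 
    if len(t): print('  depth top',len(t),t.mean(0).round(1),cv2.minAreaRect(t[:,:2].astype(np.float32)))
t=W[reg(296,244,15)&(Z>38)]; print('knob',t.mean(0),np.ptp(t,0))
t=W[reg(427,170,20)&(Z>38)]; print('handle',t.mean(0),cv2.minAreaRect(t[:,:2].astype(np.float32)))
print('table z',np.median(Z[300:340,300:400]))
a=cv2.resize(im[215:295,130:320],None,fx=4,fy=4); b=cv2.resize(im[140:200,280:470],None,fx=4,fy=4)
cv2.imwrite('pics/crop1.png',np.vstack([a,b]))
E
python3 m.py
```

```text
beam_dock cen [640.9 241. ] rect [641.1 241. ] [129.3  34.9] ang -0.2 momax -0.203
beam_dock board cen [640.7 240.5] rect [640.6 240.5] [141.1  85.1] ang -0.197 momax -0.203
block_dock cen [ 453.2 -130.4] rect [ 453.1 -130.3] [99.  53.7] ang 0.081 momax 0.079
block_dock board cen [ 453.2 -130.1] rect [ 453.1 -130.1] [140.3  85. ] ang 0.08 momax 0.086
puck_dock cen [ 457.1 -347. ] rect [ 457.1 -347.2] [63.7 62.1] ang 0.433 momax 0.541
puck_dock board cen [ 457.4 -346.6] rect [ 457.1 -346.8] [140.4  85.8] ang 0.221 momax 0.226
teardrop_dock cen [630.2 -72.9] rect [632.1 -67.7] [82.5 62. ] ang 0.589 momax 0.073
nose [683.08209928 -69.7103382 ]
teardrop_dock board cen [637.9 -72.4] rect [637.8 -72.4] [141.2  85.1] ang 0.074 momax 0.074
beam cen [438.9 348.5] rect [439.5 348.5] [116.1  23.9] ang -0.016 momax -0.015
  z pct [25.4 30.3 35.5]
  depth top 421 [438.7 347.   37.1] ((437.03350830078125, 196.9853515625), (328.9603576660156, 116.33702087402344), 89.06507110595703)
block cen [632.5  90.5] rect [632.4  90.5] [91.7 45. ] ang -0.122 momax -0.119
  z pct [25.1 31.4 37.1]
  depth top 53
[... 647 characters left out ...]
1.0, -235.0]]
  z pct [ 9.2 14.1 27.4]
  depth top 228 [ 624.1 -238.9   16. ] ((632.3860473632812, -245.6727294921875), (52.03223419189453, 69.55036926269531), 54.75836944580078)
tearhandle cen [ 640.3 -241.1] rect [ 639.7 -241.4] [39.9 19.4] ang -0.177 momax -0.243
  z pct [40.6 45.1 50.4]
  depth top 99 [ 637.7 -238.3   59.6] ((525.8989868164062, -116.6064453125), (31.861968994140625, 376.7188720703125), 42.554115295410156)
knob [454.78905213 109.48430911  84.080278  ] [  59.72180287   93.89624655 1357.00714033]
handle [ 627.44957925 -227.83882874  116.62323912] ((525.4534912109375, -120.06533813476562), (41.053802490234375, 380.8161315917969), 43.13411331176758)
table z 0.2739126616137355
```

View pics/crop1.png

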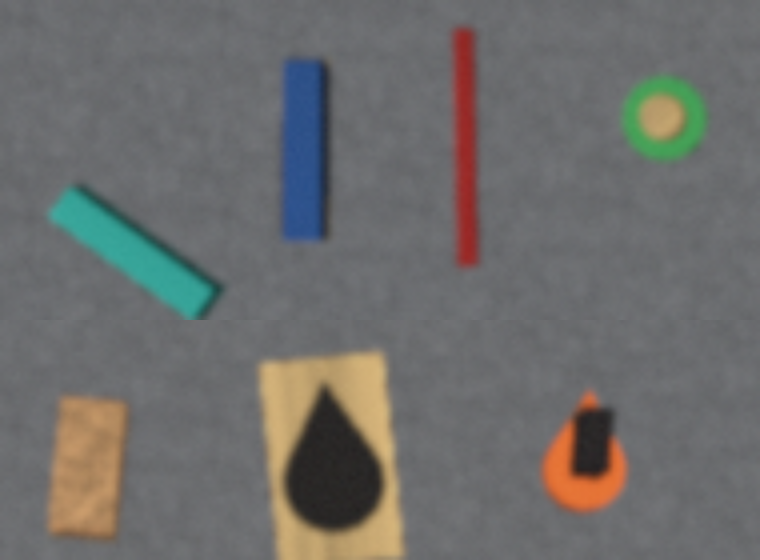

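The crop confirms all four choices: the blue beam at (206,252), the puck at (296,244), the cork at (302,177), and the teardrop at (427,175) with its nose up towards +x. I'll start with the beam.

Request:
servo_tool(
  slide=[
    [3,-3.4,0],
    [3,-3.4,0],
    [3,-3.4,0],
    [3,-3.4,0],
    [3,-3.4,0],
    [3,-3.4,0],
    [3,-3.4,-3],
    [3.4,-3.3,-4],
    [0,0,-3],
    [0,0,0],
    [0,0,0],
  ],
  dr=[
    [0,0,0.036],
    [0,0,0.036],
    [0,0,0.036],
    [0,0,0.036],
    [0,0,0.036],
    [0,0,0.036],
    [0,0,0.036],
    [0,0,0.037],
    [0,0,0],
    [0,0,0],
    [0,0,0],
  ],
  hand=[1,1,1,1,1,1,1,1,1,1,1],
)

```text
clock: 1.48
tcp_pos: [439.4, 349.7, 132.4]
ee_rot: [0.024, 3.14, 0.001]
wrist_force: [-0.2, -0.5, -0.1]
gripper_width: 0.998
finger_force: 0.0
```

```bash
cat >> h.py <<'E'
def go(x,y,z,ang):
    "remaining move in cm and yaw to closing-line angle ang+pi/2 (x-axis of object at ang)"
    s=telemetry.observe(); R=cv2.Rodrigues(np.array(s['ee_rot']))[0]; c=np.arctan2(R[1,1],R[0,1])
    dy=(ang+np.pi/2-c+np.pi/2)%np.pi-np.pi/2
    print('t',round(s['clock'],2),'cm',np.round((np.array([x,y,z])-s['tcp_pos'])/10,2),'dyaw',round(dy,3),'tilt',R[:,2].round(3),'j6',s['joint_pos'][5].round(2),'w',round(s['gripper_width'],3),'F',np.round(s['wrist_force'],1),'grip',s['finger_force'])
E
python3 -c "
from h import *
go(439.3,348.5,4,-0.016)"
```

```text
t 1.48 cm [-1.000e-02 -1.200e-01 -1.284e+01] dyaw -0.001 tilt [ 0.001  0.001 -1.   ] j6 -1.09 w 0.998 F [-0.2 -0.5 -0.1] grip 0.0
```

Request:
servo_tool(
  slide=[
    [0,-0.1,-3],
    [0,0,-3],
    [0,0,-3],
    [0,0,-2],
    [0,0,-1.2],
    [0,0,-0.4],
    [0,0,0],
    [0,0,0],
    [0,0,0],
    [0,0,0],
    [0,0,0],
    [0,0,0],
  ],
  dr=[
    [0,0,0],
    [0,0,0],
    [0,0,0],
    [0,0,0],
    [0,0,0],
    [0,0,0],
    [0,0,0],
    [0,0,0],
    [0,0,0],
    [0,0,0],
    [0,0,0],
    [0,0,0],
  ],
  hand=[1,1,1,1,1,1,1,1,0.6,0.4,0.2,0.1],
)

```text
clock: 2.98
tcp_pos: [439.4, 348.3, 5.7]
ee_rot: [0.025, 3.141, 0.001]
wrist_force: [0.1, -0.2, 6.2]
gripper_width: 0.295
finger_force: 60.7
```

Request:
servo_tool(
  slide=[
    [0,0,0],
    [0,0,0],
    [0,0,0],
    [0,0,0],
  ],
  dr=[
    [0,0,0],
    [0,0,0],
    [0,0,0],
    [0,0,0],
  ],
  hand=[0,0,0,0],
)

```text
clock: 3.48
tcp_pos: [439.5, 348.3, 5.7]
ee_rot: [0.025, 3.141, 0.001]
wrist_force: [-0.2, 0.2, 4.5]
gripper_width: 0.293
finger_force: 60.0
```

Request:
servo_tool(
  slide=[
    [0,0,0.5],
    [0,0,1.5],
    [0,0,3],
    [0,0,3],
    [2,-1,1],
    [3,-1.6,0],
    [3.1,-1.7,0],
    [3.1,-1.7,0],
    [3.1,-1.7,0],
    [3,-1.6,0],
    [2.1,-1,0],
    [0.8,-0.4,0],
  ],
  dr=[
    [0,0,0],
    [0,0,0],
    [0,0,0],
    [0,0,0],
    [0,0,-0.023],
    [0,0,-0.023],
    [0,0,-0.023],
    [0,0,-0.023],
    [0,0,-0.023],
    [0,0,-0.023],
    [0,0,-0.023],
    [0,0,-0.023],
  ],
  hand=[0,0,0,0,0,0,0,0,0,0,0,0],
)

```text
clock: 4.97
tcp_pos: [642.2, 239.3, 94.5]
ee_rot: [-0.318, -3.124, 0.001]
wrist_force: [-1.3, -0.1, -2.4]
gripper_width: 0.292
finger_force: 59.3
```

Request:
servo_tool(
  slide=[
    [0,0,0],
    [0,0,0],
    [0,0,0],
  ],
  dr=[
    [0,0,0],
    [0,0,0],
    [0,0,0],
  ],
  hand=[0,0,0],
)

```text
clock: 5.35
tcp_pos: [640.3, 241.6, 95.2]
ee_rot: [-0.312, -3.126, 0.0]
wrist_force: [1.2, -0.0, -2.1]
gripper_width: 0.292
finger_force: 59.3
```

Run:
```python
from h import *
go(640.9,240.7,12.7,-0.2)
im,d=snap('top','top1'); im2,_=snap('side','side1')
a=cv2.resize(im[120:240,200:340],None,fx=4,fy=4); b=cv2.resize(im2[60:260,240:440],(480,480))[:,:240]
b=cv2.resize(im2[100:260,260:420],(480,480))
cv2.imwrite('pics/v1.png',cv2.resize(np.hstack([a,b]),(800,369)))
```

```text
t 5.35 cm [ 0.06 -0.09 -8.25] dyaw -0.001 tilt [-0.001 -0.    -1.   ] j6 -1.18 w 0.292 F [ 1.2 -0.  -2.1] grip 59.327432513237
```

View pics/v1.png

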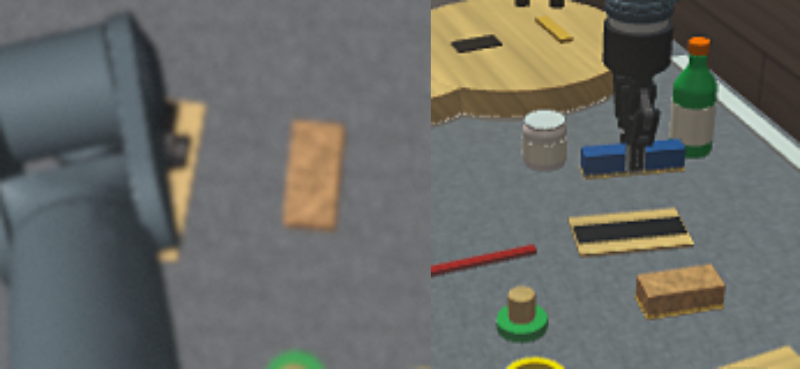

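The beam is held level and centred above its board. Lowering it now.

Request:
servo_tool(
  slide=[
    [0,0,-2],
    [0,0,-2.5],
    [0,0,-2],
    [0,0,-0.9],
    [0,0,-0.4],
    [0,0,0],
    [0,0,0],
    [0,0,0],
  ],
  dr=[
    [0,0,0],
    [0,0,0],
    [0,0,0],
    [0,0,0],
    [0,0,0],
    [0,0,0],
    [0,0,0],
    [0,0,0],
  ],
  hand=[0,0,0,0,0,0,0,0],
)

```text
clock: 6.45
tcp_pos: [641.6, 241.2, 18.1]
ee_rot: [0.313, 3.125, 0.001]
wrist_force: [0.2, 0.2, -1.3]
gripper_width: 0.292
finger_force: 59.3
```

```bash
python3 -c "
from h import *
go(640.9,240.7,11.7,-0.2)"
```

```text
t 6.45 cm [-0.07 -0.05 -0.64] dyaw -0.0 tilt [ 0.001  0.    -1.   ] j6 -1.18 w 0.292 F [ 0.2  0.2 -1.3] grip 59.32811200618744
```

Request:
servo_tool(
  slide=[
    [-0.05,-0.05,-0.3],
    [0,0,-0.2],
    [0,0,-0.1],
    [0,0,0],
    [0,0,0],
  ],
  dr=[
    [0,0,0],
    [0,0,0],
    [0,0,0],
    [0,0,0],
    [0,0,0],
  ],
  hand=[0,0,0,0,0],
)

```text
clock: 7.08
tcp_pos: [640.5, 240.6, 11.7]
ee_rot: [-0.313, -3.126, 0.0]
wrist_force: [-5.1, -0.2, 4.0]
gripper_width: 0.29
finger_force: 59.9
```

Request:
servo_tool(
  slide=[
    [0,0,0],
    [0,0,0],
    [0,0,0],
    [0,0,0],
    [0,0,1],
    [0,0,3],
    [0,0,4],
    [0,-3,1],
    [-0.3,-4,0],
    [-0.3,-4,0],
    [0,-3,0],
    [0,-1,0],
  ],
  dr=[
    [0,0,0],
    [0,0,0],
    [0,0,0],
    [0,0,0],
    [0,0,0],
    [0,0,0],
    [0,0,0],
    [0,0,0.02],
    [0,0,0.02],
    [0,0,0.02],
    [0,0,0.02],
    [0,0,0],
  ],
  hand=[0.31,0.34,0.4,0.55,0.6,0.7,0.7,1,1,1,1,1],
)

```text
clock: 8.57
tcp_pos: [634.9, 89.1, 102.1]
ee_rot: [0.191, 3.135, 0.0]
wrist_force: [0.2, -0.3, 1.0]
gripper_width: 0.997
finger_force: 0.0
```

Request:
servo_tool(
  slide=[
    [0,0,0],
    [0,0,0],
    [0,0,0],
  ],
  dr=[
    [0,0,0],
    [0,0,0],
    [0,0,0],
  ],
  hand=[1,1,1],
)

```text
clock: 8.95
tcp_pos: [634.5, 91.6, 101.3]
ee_rot: [-0.186, -3.136, -0.0]
wrist_force: [-0.3, -0.5, -0.8]
gripper_width: 0.997
finger_force: 0.0
```

Run:
```python
from h import *
go(634.3,90.8,4.5,-0.12)
im,d=snap('top','top2'); im2,_=snap('side','side2')
hs=cv2.cvtColor(im2,cv2.COLOR_BGR2HSV); H,S,V=cv2.split(hs); m=(H<25)&(S>70)
a=cv2.resize(im[120:240,200:340],None,fx=4,fy=4)
b=cv2.resize(im2[100:260,260:420],(480,480))
cv2.imwrite('pics/v2.png',cv2.resize(np.hstack([a,b]),(800,369)))
```

```text
t 8.95 cm [-0.02 -0.08 -9.68] dyaw -0.001 tilt [-0.  0. -1.] j6 -1.49 w 0.997 F [-0.3 -0.5 -0.8] grip 0.0
```

View pics/v2.png

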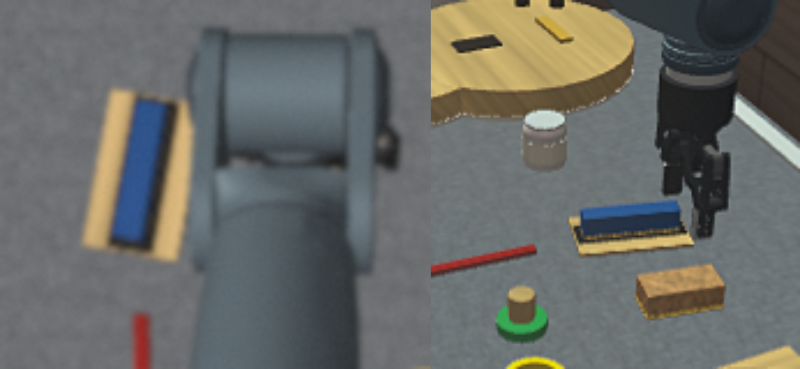

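The beam sits inside its silhouette. Now the block.

Request:
servo_tool(
  slide=[
    [0,0,-2],
    [0,0,-2.5],
    [0,0,-2.5],
    [0,0,-1.6],
    [0,0,-0.7],
    [0,0,-0.2],
    [0,0,0],
    [0,0,0],
    [0,0,0],
    [0,0,0],
    [0,0,0],
    [0,0,0],
  ],
  dr=[
    [0,0,0],
    [0,0,0],
    [0,0,0],
    [0,0,0],
    [0,0,0],
    [0,0,0],
    [0,0,0],
    [0,0,0],
    [0,0,0],
    [0,0,0],
    [0,0,0],
    [0,0,0],
  ],
  hand=[1,1,1,1,1,1,1,1,0.7,0.6,0.4,0.2],
)

```text
clock: 10.55
tcp_pos: [635.0, 90.5, 6.8]
ee_rot: [0.188, 3.135, -0.0]
wrist_force: [-0.0, -0.2, 2.7]
gripper_width: 0.516
finger_force: 63.0
```

Request:
servo_tool(
  slide=[
    [0,0,0],
    [0,0,0],
    [0,0,0],
  ],
  dr=[
    [0,0,0],
    [0,0,0],
    [0,0,0],
  ],
  hand=[0.1,0,0],
)

```text
clock: 10.92
tcp_pos: [635.0, 90.5, 6.8]
ee_rot: [0.188, 3.135, 0.0]
wrist_force: [0.7, -0.6, 4.6]
gripper_width: 0.514
finger_force: 63.1
```

```bash
python3 -c "
from h import *
go(453.2,-130.2,4.5,0.08)"
```

```text
t 10.93 cm [-18.18 -22.07  -0.23] dyaw 0.2 tilt [ 0.001 -0.    -1.   ] j6 -1.49 w 0.514 F [ 0.7 -0.6  4.6] grip 63.13143253326416
```

Request:
servo_tool(
  slide=[
    [0,0,0.5],
    [0,0,1.5],
    [0,0,3],
    [0,0,3],
    [-1.5,-1.8,1],
    [-2.5,-3.1,0],
    [-3.2,-3.9,0],
    [-3.5,-4.3,0],
    [-3.2,-3.9,0],
    [-2.5,-3.1,0],
    [-1.2,-1.4,0],
    [-0.5,-0.6,0],
  ],
  dr=[
    [0,0,0],
    [0,0,0],
    [0,0,0],
    [0,0,0],
    [0,0,0.025],
    [0,0,0.025],
    [0,0,0.025],
    [0,0,0.025],
    [0,0,0.025],
    [0,0,0.025],
    [0,0,0.025],
    [0,0,0.025],
  ],
  hand=[0,0,0,0,0,0,0,0,0,0,0,0],
)

```text
clock: 12.42
tcp_pos: [452.8, -131.2, 96.9]
ee_rot: [-0.125, 3.139, -0.0]
wrist_force: [0.5, -0.6, -0.4]
gripper_width: 0.515
finger_force: 62.7
```

Request:
servo_tool(
  slide=[
    [0,0,0],
    [0,0,0],
    [0,0,0],
    [0,0,-2],
    [0,0,-2.5],
    [0,0,-2],
    [0,0,-0.8],
    [0,0,0],
    [0,0,0],
    [0,0,0],
  ],
  dr=[
    [0,0,0],
    [0,0,0],
    [0,0,0],
    [0,0,0],
    [0,0,0],
    [0,0,0],
    [0,0,0],
    [0,0,0],
    [0,0,0],
    [0,0,0],
  ],
  hand=[0,0,0,0,0,0,0,0,0,0],
)

```text
clock: 13.68
tcp_pos: [454.2, -130.8, 24.1]
ee_rot: [-0.126, 3.138, -0.001]
wrist_force: [0.1, -0.5, -1.1]
gripper_width: 0.514
finger_force: 62.7
```

```bash
python3 -c "
from h import *
go(453.8,-130.2,12.8,0.08)
im,_=snap('side','side3'); cv2.imwrite('pics/v3.png',cv2.resize(im[180:380,220:460],(720,600)))"
```

```text
t 13.68 cm [-0.04  0.06 -1.13] dyaw -0.0 tilt [ 0.001 -0.001 -1.   ] j6 -2.17 w 0.514 F [ 0.1 -0.5 -1.1] grip 62.650766372680664
```

View pics/v3.png

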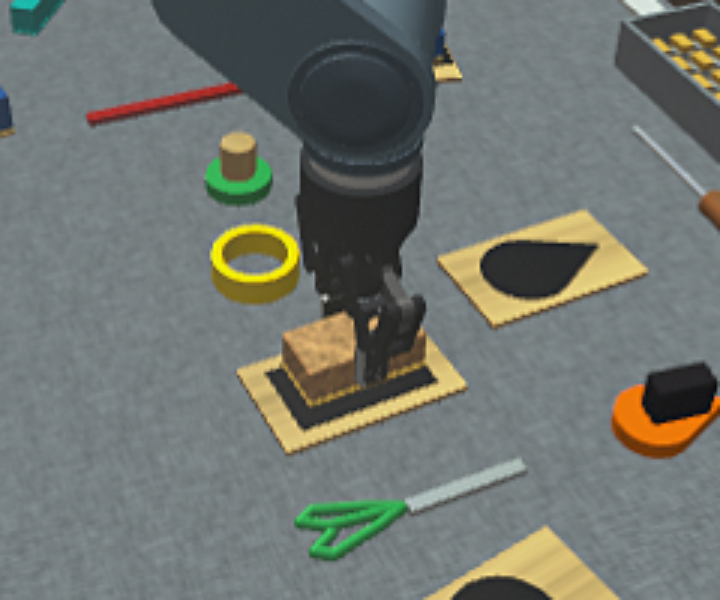

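Request:
servo_tool(
  slide=[
    [-0.04,0.06,-0.5],
    [0,0,-0.4],
    [0,0,-0.2],
    [0,0,0],
    [0,0,0],
  ],
  dr=[
    [0,0,0],
    [0,0,0],
    [0,0,0],
    [0,0,0],
    [0,0,0],
  ],
  hand=[0,0,0,0,0],
)

```text
clock: 14.35
tcp_pos: [452.9, -129.7, 12.7]
ee_rot: [0.126, -3.137, -0.001]
wrist_force: [-5.2, 1.9, 8.4]
gripper_width: 0.512
finger_force: 63.8
```

Request:
servo_tool(
  slide=[
    [0,0,0],
    [0,0,0],
    [0,0,0],
    [0,0,0],
    [0,0,1],
    [0,0,3],
    [0,0,4],
    [0,3,1],
    [0.1,5,0],
    [0,5.5,0],
    [0,5,0],
    [0,3.5,0],
  ],
  dr=[
    [0,0,0],
    [0,0,0],
    [0,0,0],
    [0,0,0],
    [0,0,0],
    [0,0,0],
    [0,0,0],
    [0,0,-0.02],
    [0,0,-0.02],
    [0,0,-0.02],
    [0,0,-0.02],
    [0,0,0],
  ],
  hand=[0.53,0.56,0.62,0.72,0.8,0.8,0.8,1,1,1,1,0.8],
)

```text
clock: 15.85
tcp_pos: [454.1, 92.1, 103.1]
ee_rot: [-0.003, 3.14, 0.0]
wrist_force: [0.2, -0.3, -0.4]
gripper_width: 0.815
finger_force: 0.0
```

Request:
servo_tool(
  slide=[
    [0,1.6,0],
    [0,0.5,0],
    [0,0,0],
    [0,0,0],
    [0,0,0],
  ],
  dr=[
    [0,0,0],
    [0,0,0],
    [0,0,0],
    [0,0,0],
    [0,0,0],
  ],
  hand=[0.8,0.8,0.8,0.8,0.8],
)

```text
clock: 16.48
tcp_pos: [454.3, 110.4, 102.3]
ee_rot: [-0.002, -3.142, 0.0]
wrist_force: [0.1, 0.5, 0.3]
gripper_width: 0.8
finger_force: 0.0
```

```bash
python3 -c "
from h import *
go(454.7,111.3,17.5,0)"
```

```text
t 16.48 cm [ 0.04  0.09 -8.48] dyaw 0.001 tilt [-0. -0. -1.] j6 -1.57 w 0.8 F [0.1 0.5 0.3] grip 0.0
```

Request:
servo_tool(
  slide=[
    [0,0.1,-2],
    [0,0,-2.5],
    [0,0,-2],
    [0,0,-1.3],
    [0,0,-0.5],
    [0,0,0],
    [0,0,0],
    [0,0,0],
    [0,0,0],
    [0,0,0],
    [0,0,0],
    [0,0,0],
  ],
  dr=[
    [0,0,0],
    [0,0,0],
    [0,0,0],
    [0,0,0],
    [0,0,0],
    [0,0,0],
    [0,0,0],
    [0,0,0],
    [0,0,0],
    [0,0,0],
    [0,0,0],
    [0,0,0],
  ],
  hand=[0.8,0.8,0.8,0.8,0.8,0.8,0.8,0.7,0.6,0.5,0.4,0.3],
)

```text
clock: 17.98
tcp_pos: [454.4, 112.1, 19.6]
ee_rot: [-0.0, 3.141, -0.0]
wrist_force: [-1.0, -0.7, 3.4]
gripper_width: 0.332
finger_force: 59.1
```

Request:
servo_tool(
  slide=[
    [0,0,0],
    [0,0,0],
    [0,0,0],
    [0,0,0],
  ],
  dr=[
    [0,0,0],
    [0,0,0],
    [0,0,0],
    [0,0,0],
  ],
  hand=[0.2,0.1,0,0],
)

```text
clock: 18.48
tcp_pos: [454.5, 112.1, 19.6]
ee_rot: [-0.0, 3.141, -0.0]
wrist_force: [-1.0, -0.3, 4.6]
gripper_width: 0.33
finger_force: 59.3
```

```bash
python3 -c "
from h import *
go(457.2,-346.9,17.5,-0.4)"
```

```text
t 18.48 cm [  0.27 -45.9   -0.21] dyaw -0.4 tilt [ 0.001 -0.    -1.   ] j6 -1.57 w 0.33 F [-1.  -0.3  4.6] grip 59.297030568122864
```

Request:
servo_tool(
  slide=[
    [0,0,0.5],
    [0,0,1.5],
    [0,0,3],
    [0,0,3],
    [0,-1.5,1],
    [0,-3,0],
    [0,-4.5,0],
    [0,-5,0],
    [0.1,-5,0],
    [0.1,-5,0],
    [0.1,-5,0],
    [0,-5,0],
  ],
  dr=[
    [0,0,0],
    [0,0,0],
    [0,0,0],
    [0,0,0],
    [0,0,-0.05],
    [0,0,-0.05],
    [0,0,-0.05],
    [0,0,-0.05],
    [0,0,-0.05],
    [0,0,-0.05],
    [0,0,-0.05],
    [0,0,-0.05],
  ],
  hand=[0,0,0,0,0,0,0,0,0,0,0,0],
)

```text
clock: 19.98
tcp_pos: [455.9, -230.0, 108.7]
ee_rot: [-0.63, -3.077, -0.001]
wrist_force: [1.2, 0.8, -0.9]
gripper_width: 0.329
finger_force: 59.3
```

Request:
servo_tool(
  slide=[
    [0,-4.5,0],
    [0,-3.5,0],
    [0,-2.5,0],
    [0,-1.4,0],
    [0,0,0],
    [0,0,-2],
    [0,0,-2.5],
    [0,0,-2],
    [0,0,-0.8],
    [0,0,0],
    [0,0,0],
    [0,0,0],
  ],
  dr=[
    [0,0,0],
    [0,0,0],
    [0,0,0],
    [0,0,0],
    [0,0,0],
    [0,0,0],
    [0,0,0],
    [0,0,0],
    [0,0,0],
    [0,0,0],
    [0,0,0],
    [0,0,0],
  ],
  hand=[0,0,0,0,0,0,0,0,0,0,0,0],
)

```text
clock: 21.48
tcp_pos: [457.7, -347.4, 37.2]
ee_rot: [0.624, 3.078, -0.002]
wrist_force: [0.4, -0.3, -2.1]
gripper_width: 0.335
finger_force: 59.2
```

```bash
python3 -c "
from h import *
go(457.2,-346.9,25.6,-0.4)"
```

```text
t 21.48 cm [-0.05  0.05 -1.16] dyaw -0.0 tilt [ 0.001 -0.001 -1.   ] j6 -2.02 w 0.335 F [ 0.4 -0.3 -2.1] grip 59.237110018730164
```

Request:
servo_tool(
  slide=[
    [0,0.05,-0.5],
    [0,0,-0.4],
    [0,0,-0.2],
    [0,0,0],
    [0,0,0],
  ],
  dr=[
    [0,0,0],
    [0,0,0],
    [0,0,0],
    [0,0,0],
    [0,0,0],
  ],
  hand=[0,0,0,0,0],
)

```text
clock: 22.1
tcp_pos: [457.0, -346.2, 25.7]
ee_rot: [-0.623, -3.078, -0.001]
wrist_force: [-2.7, 2.5, 5.2]
gripper_width: 0.335
finger_force: 59.7
```

```bash
python3 -c "
from h import *
P=ray('top',[[427.5,158],[426.3,177.5]],14)[:,:2]; print(P, np.arctan2(*(P[0]-P[1])[::-1]))
go(640.3,-241,19,-0.17)
im=cv2.imread('pics/side0.png')
hs=cv2.cvtColor(im,cv2.COLOR_BGR2HSV);H,S,V=cv2.split(hs)
m=np.zeros(V.shape,np.uint8); m[280:345,410:475]=1
describe('orange side',blob('side',(m>0)&(H<15)&(S>150),(443,318),14))
o=cv2.resize(im[290:340,410:475],(780,600),interpolation=cv2.INTER_CUBIC); cv2.imwrite('pics/v4.png',o)"
```

```text
[[ 677.59268468 -248.14021369]
 [ 624.85471319 -243.00858723]] -0.09699884375192863
t 22.1 cm [18.33 10.52 -0.67] dyaw 0.23 tilt [-0.001  0.001 -1.   ] j6 -2.02 w 0.335 F [-2.7  2.5  5.2] grip 59.66084539890289
orange side cen [ 622.  -251.5] rect [ 632.  -242.6] [82.8 55.3] ang 0.413 momax -0.299
```

View pics/v4.png

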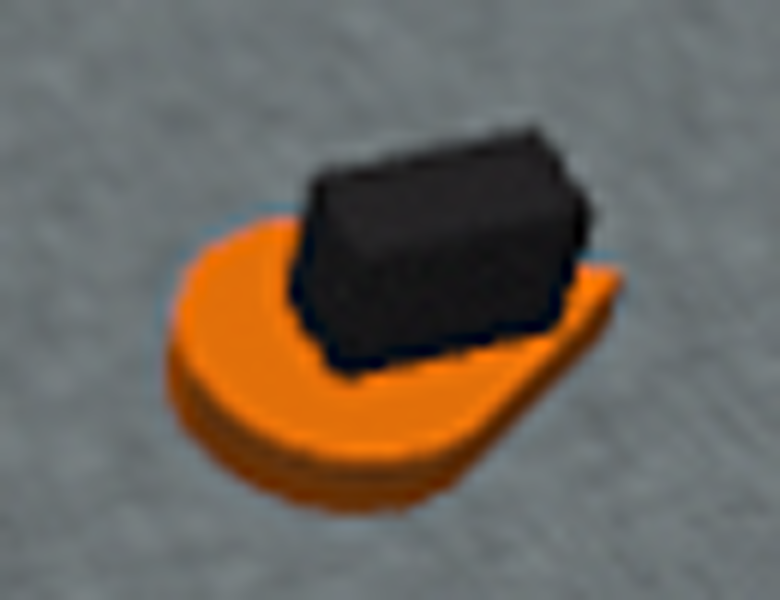

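The side crop shows the pad's nose at the right, near px (461.8,312.5). The handle's top corners are near (436.5,304.6), (455,300.7) and (459,307), and its base edge runs from (438.8,321.2) to (456.2,317).

```bash
python3 -c "
from h import *
f=lambda L:[(410+x/12-.5,290+y/12-.5) for x,y in L]
T=ray('side',f([(318,175),(540,128),(588,205),(365,250)]),46)[:,:2]; B=ray('side',f([(345,375),(555,325),(624,268)]),14)[:,:2]
a=lambda p,q:np.arctan2(*(q-p)[::-1])
print(T.round(1).tolist(),a(T[0],T[1]),a(T[3],T[2]),T.mean(0)); print(B.round(1).tolist(),a(B[0],B[1]))
"
```

```text
[[622.8, -233.5], [663.6, -237.7], [660.5, -255.5], [620.5, -250.7]] -0.10309889108296515 -0.11866889418364847 [ 641.87256163 -244.34503254]
[[623.7, -250.0], [663.1, -253.4], [681.9, -246.7]] -0.08466681946073093
```

Request:
servo_tool(
  slide=[
    [0,0,0],
    [0,0,0],
    [0,0,0],
    [0,0,0],
    [0,0,1],
    [0,0,3],
    [0,0,4],
    [2,1,1],
    [4,2.2,0],
    [4,2.4,0],
    [4,2.4,0],
    [2.8,1.6,0],
  ],
  dr=[
    [0,0,0],
    [0,0,0],
    [0,0,0],
    [0,0,0],
    [0,0,0],
    [0,0,0],
    [0,0,0],
    [0,0,0.05],
    [0,0,0.05],
    [0,0,0.05],
    [0,0,0.05],
    [0,0,0.05],
  ],
  hand=[0.35,0.39,0.45,0.6,0.7,0.8,0.8,0.8,0.8,0.8,0.8,0.8],
)

```text
clock: 23.6
tcp_pos: [626.9, -249.2, 116.2]
ee_rot: [0.231, 3.132, -0.001]
wrist_force: [-0.0, -1.0, 0.5]
gripper_width: 0.797
finger_force: 0.0
```

Request:
servo_tool(
  slide=[
    [1.1,0.7,0],
    [0.4,0.2,0],
    [0,0,0],
    [0,0,0],
    [0,0,0],
  ],
  dr=[
    [0,0,0],
    [0,0,0],
    [0,0,0],
    [0,0,0],
    [0,0,0],
  ],
  hand=[0.8,0.8,0.8,0.8,0.8],
)

```text
clock: 24.22
tcp_pos: [639.6, -241.9, 115.4]
ee_rot: [-0.237, -3.133, 0.0]
wrist_force: [0.6, 0.5, 0.0]
gripper_width: 0.798
finger_force: 0.0
```

Request:
servo_tool(
  slide=[
    [0.1,-0.15,-2],
    [0,0,-2.5],
    [0,0,-2.5],
    [0,0,-1.8],
    [0,0,-0.7],
    [0,0,0],
    [0,0,0],
    [0,0,0],
    [0,0,0],
    [0,0,0],
    [0,0,0],
    [0,0,0],
  ],
  dr=[
    [0,0,0.05],
    [0,0,0],
    [0,0,0],
    [0,0,0],
    [0,0,0],
    [0,0,0],
    [0,0,0],
    [0,0,0],
    [0,0,0],
    [0,0,0],
    [0,0,0],
    [0,0,0],
  ],
  hand=[0.8,0.8,0.8,0.8,0.8,0.8,0.8,0.7,0.6,0.5,0.4,0.3],
)

```text
clock: 25.72
tcp_pos: [641.2, -242.8, 20.3]
ee_rot: [-0.157, -3.138, -0.0]
wrist_force: [0.0, -0.6, 0.6]
gripper_width: 0.301
finger_force: 0.0
```

Request:
servo_tool(
  slide=[
    [0,0,0],
    [0,0,0],
    [0,0,0],
    [0,0,0],
    [0,0,0],
  ],
  dr=[
    [0,0,0],
    [0,0,0],
    [0,0,0],
    [0,0,0],
    [0,0,0],
  ],
  hand=[0.2,0.1,0,0,0],
)

```text
clock: 26.35
tcp_pos: [641.3, -242.9, 20.5]
ee_rot: [0.157, 3.137, -0.0]
wrist_force: [1.3, -0.8, 2.0]
gripper_width: 0.247
finger_force: 61.4
```

```bash
python3 -c "
from h import *
go(637.8,-72.4,19,0.074)
s,_=snap('side','side5'); cv2.imwrite('pics/v5.png',cv2.resize(s[200:440,320:640-0],(800,600)))"
```

```text
t 26.35 cm [-0.35 17.05 -0.15] dyaw 0.174 tilt [ 0. -0. -1.] j6 -2.0 w 0.247 F [ 1.3 -0.8  2. ] grip 61.439337730407715
```

View pics/v5.png

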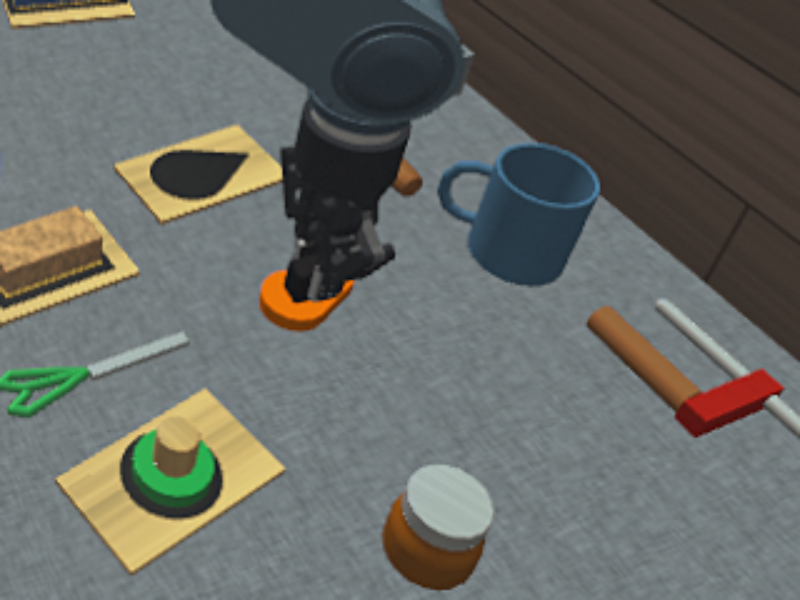

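The teardrop is gripped, and the puck looks centred on its disc.

Request:
servo_tool(
  slide=[
    [0,0,0.5],
    [0,0,1.5],
    [0,0,3],
    [0,0,3],
    [0,1.2,1],
    [0,2.2,0],
    [-0.1,3,0],
    [-0.1,3.2,0],
    [-0.1,3,0],
    [0,2.2,0],
    [0,1.5,0],
    [0,0.7,0],
  ],
  dr=[
    [0,0,0],
    [0,0,0],
    [0,0,0],
    [0,0,0],
    [0,0,0.022],
    [0,0,0.022],
    [0,0,0.022],
    [0,0,0.022],
    [0,0,0.022],
    [0,0,0.022],
    [0,0,0.021],
    [0,0,0.021],
  ],
  hand=[0,0,0,0,0,0,0,0,0,0,0,0],
)

```text
clock: 27.9
tcp_pos: [638.0, -71.9, 109.9]
ee_rot: [0.12, -3.139, -0.0]
wrist_force: [0.2, -0.2, -2.0]
gripper_width: 0.246
finger_force: 61.0
```

Request:
servo_tool(
  slide=[
    [0,0,0],
    [0,0,0],
    [0,0,-2],
    [0,0,-2.5],
    [0,0,-2],
    [0,0,-0.8],
    [0,0,0],
    [0,0,0],
    [0,0,0],
  ],
  dr=[
    [0,0,0],
    [0,0,0],
    [0,0,0],
    [0,0,0],
    [0,0,0],
    [0,0,0],
    [0,0,0],
    [0,0,0],
    [0,0,0],
  ],
  hand=[0,0,0,0,0,0,0,0,0],
)

```text
clock: 29.02
tcp_pos: [638.9, -73.1, 38.4]
ee_rot: [-0.116, 3.138, -0.001]
wrist_force: [0.3, 0.6, -1.0]
gripper_width: 0.245
finger_force: 61.0
```

```bash
python3 -c "
from h import *
go(638.4,-72.4,26.5,0.074)"
```

```text
t 29.02 cm [-0.05  0.07 -1.19] dyaw -0.0 tilt [ 0.002 -0.001 -1.   ] j6 -1.93 w 0.245 F [ 0.3  0.6 -1. ] grip 60.988712310791016
```

Request:
servo_tool(
  slide=[
    [0,0.05,-0.5],
    [0,0,-0.4],
    [0,0,-0.2],
    [0,0,-0.05],
    [0,0,0],
  ],
  dr=[
    [0,0,0],
    [0,0,0],
    [0,0,0],
    [0,0,0],
    [0,0,0],
  ],
  hand=[0,0,0,0,0],
)

```text
clock: 29.65
tcp_pos: [638.0, -72.3, 26.5]
ee_rot: [0.117, -3.138, -0.0]
wrist_force: [-5.0, 0.9, 6.1]
gripper_width: 0.246
finger_force: 61.8
```

Request:
servo_tool(
  slide=[
    [0,0,0],
    [0,0,0],
    [0,0,0],
    [0,0,0],
    [0,0,1],
    [0,0,3],
    [0,0,4],
    [-1,2,2],
    [-2,4,2],
    [-3,5,1],
    [-3,5,0],
    [-3,5,0],
  ],
  dr=[
    [0,0,0],
    [0,0,0],
    [0,0,0],
    [0,0,0],
    [0,0,0],
    [0,0,0],
    [0,0,0],
    [0,0,0],
    [0,0,0],
    [0,0,0],
    [0,0,0],
    [0,0,0],
  ],
  hand=[0.26,0.3,0.37,0.5,0.6,0.7,0.8,0.8,0.8,0.8,0.8,0.8],
)

```text
clock: 31.15
tcp_pos: [517.5, 139.1, 157.0]
ee_rot: [-0.116, 3.137, 0.0]
wrist_force: [0.6, 0.4, 0.4]
gripper_width: 0.797
finger_force: 0.0
```

Request:
servo_tool(
  slide=[
    [-3,5,0],
    [-3,5,0],
    [-3,5,0],
    [-3,5,0],
    [-2,5,0],
    [-2,5,0],
    [-1,4,0],
    [0,2,0],
    [0,0,0],
    [0,0,0],
  ],
  dr=[
    [0,0,0],
    [0,0,0],
    [0,0,0],
    [0,0,0],
    [0,0,0],
    [0,0,0],
    [0,0,0],
    [0,0,0],
    [0,0,0],
    [0,0,0],
  ],
  hand=[0.8,0.8,0.8,0.8,0.8,0.8,0.8,0.8,0.8,0.8],
)

```text
clock: 32.4
tcp_pos: [348.3, 497.1, 156.0]
ee_rot: [-0.116, 3.139, -0.0]
wrist_force: [0.7, -0.5, 0.1]
gripper_width: 0.802
finger_force: 0.0
```

```bash
cat > m2.py <<'E'
from h import *
im,d=snap('top','top6'); s,_=snap('side','side6')
H,S,V=cv2.split(cv2.cvtColor(im,cv2.COLOR_BGR2HSV)); U=im.astype(int)
def reg(x,y,r=34):
    m=np.zeros(H.shape,bool); m[y-r:y+r,x-r:x+r]=1; return m
for n,sd,z,m in [('beam .. 640.8,240.7,-.2',(247,177),36,(H>100)&(H<130)&(S>120)&(V>60)),('block .. 453.2,-130.2,.08',(387,243),38,None),('puck .. 457.2,-346.9',(467,239),20,(H>45)&(H<85)&(S>100)),('tear',(363,174),20,(H<15)&(S>180)&(V>120)),('tearall',(363,174),20,None)]:
    if m is None and 'block' in n: 
        print('hsv cork',H[243,387],S[243,387],V[243,387],'board',H[243,372],S[243,372],V[243,372]); m=reg(*sd,30)&(V>75)&(H<25)&(S>60); m2=np.zeros_like(m); m2[223:263,376:398]=1; m&=m2
    elif m is None: m=(H<15)&(S>180)&(V>120)
    P=blob('top',m&reg(*sd),sd,z); describe(n,P)
cv2.imwrite('pics/v6.png',np.hstack([cv2.resize(im[140:280,220:500],(800,400))]))
cv2.imwrite('pics/v7.png',cv2.resize(s[170:440,280:520],(800,600)) if 0 else cv2.resize(s[170:440,280:640],(800,600)))
E
python3 m2.py
```

```text
beam .. 640.8,240.7,-.2 cen [639.4 239.3] rect [639.5 239.1] [119.1  26.2] ang -0.199 momax -0.198
hsv cork 16 115 166 board 19 104 204
block .. 453.2,-130.2,.08 cen [ 452.6 -127.8] rect [ 452.4 -127.9] [102.4  55.2] ang -0.029 momax -0.039
puck .. 457.2,-346.9 cen [ 457.5 -344.8] rect [ 458.2 -345.3] [59.2 56. ] ang 1.545 momax -1.5
tear cen [617.9 -71.6] rect [622.5 -72.4] [53.8 53. ] ang 1.456 momax 1.501
tearall cen [617.9 -71.6] rect [622.5 -72.4] [53.8 53. ] ang 1.456 momax 1.501
```

View pics/v6.png

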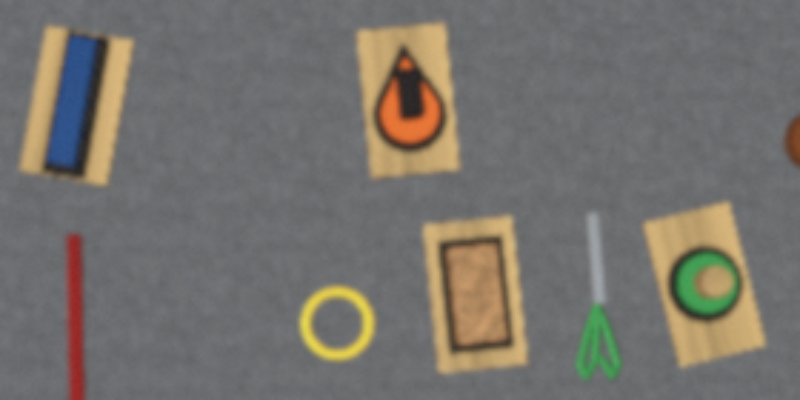

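View pics/v7.png

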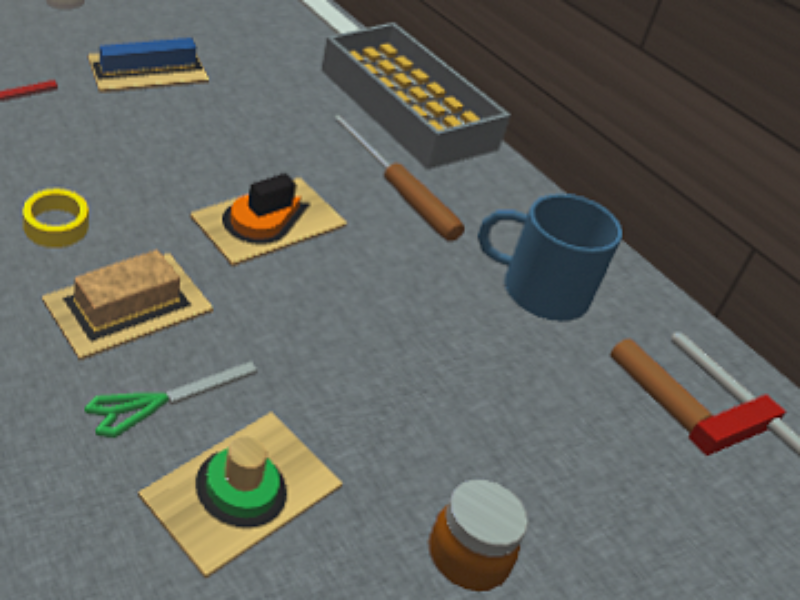

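Everything is seated inside its outline. One check of the block remains before handing in.

```bash
python3 -c "
from h import *
im=cv2.imread('pics/top6.png'); H,S,V=cv2.split(cv2.cvtColor(im,cv2.COLOR_BGR2HSV))
m=(V>105)&(H<25)&(S>60)
n,l=cv2.connectedComponents(m.astype(np.uint8),connectivity=4); describe('block',blob('top',l==l[243,387],(387,243),38,20))"
```

```text
block cen [ 452.3 -126.4] rect [ 452.2 -126.4] [138.3  84.7] ang 0.08 momax 0.082
```

```bash
python3 -c "
from h import *
im=cv2.imread('pics/top6.png'); H,S,V=cv2.split(cv2.cvtColor(im,cv2.COLOR_BGR2HSV))
for t in (115,125,135):
    m=(V>t)&(H<25)&(S>60)
    n,l=cv2.connectedComponents(m.astype(np.uint8),connectivity=4); describe('block',blob('top',l==l[243,387],(387,243),38,20))
print(V[243,366:410].tolist(),V[210:276:1,387].tolist())"
```

```text
block cen [ 452.5 -127.7] rect [ 452.5 -127.7] [90.6 47.8] ang 0.081 momax 0.08
block cen [ 452.6 -127.6] rect [ 452.5 -127.6] [90.  46.9] ang 0.081 momax 0.075
block cen [ 452.6 -127.6] rect [ 452.5 -127.5] [89.3 45.8] ang 0.086 momax 0.07
[106, 106, 110, 123, 155, 186, 204, 202, 178, 127, 80, 97, 139, 172, 182, 181, 173, 170, 169, 168, 167, 166, 168, 175, 181, 182, 184, 190, 182, 149, 104, 125, 178, 208, 216, 202, 163, 123, 114, 115, 112, 111, 113, 110] [114, 114, 110, 109, 108, 116, 146, 170, 181, 185, 185, 178, 155, 110, 90, 125, 162, 180, 186, 190, 193, 191, 183, 177, 176, 179, 179, 175, 169, 169, 168, 166, 163, 166, 172, 178, 174, 170, 167, 172, 177, 180, 181, 188, 196, 199, 195, 187, 173, 144, 99, 73, 106, 151, 172, 177, 177, 174, 169, 143, 121, 114, 112, 111, 113, 111]
```

```bash
python3 -c "
from h import *
print(r.hand_in())"
```

```text
the job is handed in; nothing more can be done
None
```

All four tools are back on their own boards, sole down, and by my last camera measurements centred to within about 2 mm and lined up. The teardrop's nose points the right way. I handed the job in at about 32.5 s; the hand-in returned no verdict.

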